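Roll a collimator tube into its vee cradle, seat it and clamp it

ROBOT

A 7-joint arm with a two-finger parallel gripper is mounted at the origin on a cart in front of the work surface, level with it; the furniture and walls round the work are solid. World frame = base frame: x ahead of the robot, y to its left, z up, the work surface at z = 0. Lengths are in m, angles in rad, forces in N, time in s.
With the tool pointing down it reaches from about 0.4 to 0.85 m from the base axis. Payload 4.5 kg.
Tool frame: the origin (TCP) lies on the centre line of the jaws, within the pads' length; the fingertips stand r.tips_ahead ahead of it and the grasp point (between the pads) is the TCP (r.tips_ahead is the distance from the TCP to the fingertips, in m); z points along the fingers, y is the direction in which the jaws open and shut (so a half turn about z gives the same grasp; the last joint's range is limited). The gripper opens to 88 mm and grips with 3 to 60 N. Pads are 18 mm wide; open, the fingers measure 123 mm over their backs; the gripper's body (75 mm by 187 mm) begins 45 mm behind the grasp point.
Start: joints at [1.156, 0.689, -0.195, 1.565, 0.157, 0.902, -0.215], TCP at [0.271, -0.563, 0.258] pointing down, gripper open.
Joint ranges: [-3.01, 3.01], [-0.46, 2.08], [-1.47, 1.51], [0.13, 2.56], [-1, 4.14], [0.04, 2.09], [-2.66, 2.66]. Speed limits (rad/s): [2.57, 2.57, 3.14, 3.14, 3.14, 3.14, 3.14].

INTERFACE

Orientations are given as a unit quaternion [x, y, z, w].
In Python, from plant import r gives the robot as it stands.
- The arm moves only by the shell command python3 -m inch 'ROWS' [FORCE]. ROWS is JSON, a list of rows, each a list of 5 numbers: the shift along the world's x, y, z in units of 25 mm (1.0 is 25 mm), then the turn about the world's z in units of 6 degrees (1.0 is 6 degrees), then the finger opening in mm, from 0 to 88.1. A call has 1 to 5 rows; each row shifts and turns the commanded pose from where the row before left it; what a row does not reach is not made up. A row lasts 1/10 s, in which the tool goes at most 50 mm and 8.59 degrees, less where a joint would pass 70% of its speed; a pose out of reach is approached as far as the arm can. A call is refused whole if a number of a shift passes 1 or a number of a turn 1, either way. A call with a gripper value outside its range is refused whole. The fingers move at their own pace and stop on an object; FORCE is the grip in N (left out, the last holds). Time passes only in rows, so rows that do not move let the fingers close. It gives the time, the measured TCP pose, the force and the opening at its end, in the units of the state.
- r.get_state(): the state, without advancing time (a new reading comes with each control period).
- r.snapshot(name): name is "scene" or "top" or "wrist"; returns a dict with "pixels" (420x560x3 uint8, red, green, blue), "range_z" (420x560 float32, m along the optical axis (not along the pixel's ray), 0 where there is no reading), "K" (3x3 intrinsics, pixels), "position" and "attitude" of the camera in the world. Camera axes: x right, y up, looking along -z (the intrinsics and any distortion apply to the point x, -y, -z); pixel columns grow to the right and rows downward; lengths in m; the calibration is good to about 2 mm. A picture is of the moment at which its call begins.
- r.finish_job(): hands the job in, once; it reports no verdict.
The state is a dict: "clock": time; "q": joint angles; "qd": joint speeds; "joint_torque": joint torques, N m; "tool_pos": TCP position; "eef_rot": TCP orientation; "contact_force": force on the tool from outside, world axes, zero at the start; "moment": the same for the moment, N m; "opening": opening from 0.0 (shut) to 1.0 (fully open).
Only numpy, scipy, OpenCV 4.12 (cv2) and the standard library are available. Lean on these libraries where they do the work, as an engineer would, in place of code of your own. Each camera call takes 0.05 s, during which the arm holds its last target. There are 200 camera calls.

TASK

Roll the collimator tube up the short ramp into the vee of the test cradle without lifting it, and let go so that it settles and centres itself. Then push it gently along the vee until its lens end sits against the end stop, swing the clamp arm over and press it down until its sprung pad bears on the tube with about 9 newtons, and leave it clamped so. Never push the tube hard, and leave the small parts lying beside it alone.

Things in the scene. Friction and masses are not known exactly. Their poses are not given: they have to be found in the camera images.
- tube: polished, slippery steel collimator tube: plain cylinder, 38 mm diameter, 150 mm long, 0.26 to 0.48 kg, friction 0.3, lying on the bench before the ramp, nearly parallel to the vee. Origin: middle of its axis. Its y axis is the cylinder's axis: lens end 75 mm to -y, flat rear end 75 mm to +y; x and z turn as it rolls. Seated in the vee, its axis is 25 mm and its top 44 mm above the bench.
- vee_cradle: aluminium vee cradle bolted to the bench. Origin on the bench under the middle of the vee's centre line; y along the vee, +x the way the tube rolls in, z up. The 90 degree vee spans y -55 to +55 mm; its far wall is 24 mm high at x = 26 mm. Behind it two hinge cheeks, 72 mm high, stand at x 34 to 58, y -20 to +20 mm.
- vee_lip (a point): middle of the lip between ramp and vee, 14 mm above the bench, at x = -18 mm of the cradle. The ramp, as wide as the vee, rises to it from the bench at x = -88 mm. Once its axis is past the lip (33 mm above the bench there) the tube drops 8 mm into the vee and centres by itself.
- clamp_arm: steel clamp arm on the cradle's far side. Origin on the hinge axis (cradle x 46, y 0, z 62 mm), y along the hinge (parallel to the cradle's y), its own -x runs along the arm to the ball. Starts swung up, near upright (1.25 to 1.6 rad); swings down towards the ramp, over the vee. Stiff hinge: stays where it is left, takes 8 to 10 N at the ball to move.
- clamp_ball (a point): centre of the black ball knob, 18 mm diameter, at the end of the clamp arm, 76 mm from the hinge axis, on an 8 mm rod. A load on the pad is felt here as 0.6 of it, on top of the hinge's friction.
- clamp_screw (a point): point on the arm's centre line, 46 mm from the hinge, where a screwed spindle carries the sprung pad below (domed plastic, 15 mm wide; 4 N for each mm, 8 mm travel). How far the spindle is screwed out differs each time and is not measured: with the arm level the free pad's tip is 36 to 47 mm above the bench. The pad's load on the tube must end at 4.5 to 13.5 N and never pass 18 N.
- end_stop: aluminium forked end stop fixed to the bench off the -y end of the vee, 42 mm wide, 46 mm high; its place along the vee differs. Origin on the bench under the middle of its stop face, which looks along the cradle's +y (seated, the tube's origin is 75 mm from that face); it extends 38 mm to -y. The tube slides along the vee with 1 to 3 N of friction; 2 to 12 N on the stop seats it.
- bnc_adapter: light grey connector adapter, 22 x 56 x 20 mm, lying on the bench beside the ramp; origin at the centre of its underside. Leave it.
- window_cap: round window cap with a black rim, 61 mm diameter and 13 mm high, lying on the bench; origin at the centre of its underside. Leave it.
There are look-alikes about, which are no part of the job. There is more than one size of the end_stop; the job needs the larger.

How it is judged:
By the outcome, as a careful person would: the job done as asked, in the order asked, and still so for the second after the job is handed in, with the robot touching nothing.
It also fails if it takes over 72 s, if anything falls off the work surface, if the arm or the gripper's body presses on something with over 40 N, if the wrist force passes 120 N, or if a joint passes its speed limit or range.

## Working session

There is one attempt and no reset: what is moved stays moved. The work goes in short steps, Python scripts to look and compute and a shell command to move; the robot and the scene stay as the last step left them, time stands still between calls to the robot, and variables do not carry over. Pictures are saved under pics/ and viewed, about 8 in all and at most 12, crops included, and the job is handed in when it is done.

```bash
ls; mkdir -p pics; cat > h.py <<'E'
import numpy as np, cv2
from scipy.spatial.transform import Rotation as R
from plant import r
def rot(s):
    a=np.array(s["attitude"],float)
    return a if a.shape==(3,3) else R.from_quat(a).as_matrix()
def cloud(s):
    K=s["K"];z=s["range_z"];v,u=np.mgrid[:z.shape[0],:z.shape[1]]
    p=np.stack([(u-K[0,2])/K[0,0]*z,-(v-K[1,2])/K[1,1]*z,-z],-1)
    p=p@rot(s).T+np.array(s["position"]); p[z==0]=np.nan
    return p
def save(s,n,crop=None,k=1):
    im=s["pixels"][:,:,::-1]
    if crop: x0,y0,x1,y1=crop; im=im[y0:y1,x0:x1]
    cv2.imwrite("pics/"+n,cv2.resize(im,None,fx=k,fy=k,interpolation=cv2.INTER_CUBIC))
E
python3 - <<'E'
from h import *
for n in("scene","top"):
    s=r.snapshot(n); print(n,s.keys(),s["position"],s["attitude"],s["K"]); save(s,n+".png"); np.savez(n,**s)
print(r.get_state(), r.tips_ahead)
a=cv2.imread("pics/scene.png");b=cv2.imread("pics/top.png")
E
```

```text
pics
scene dict_keys(['pixels', 'range_z', 'K', 'position', 'attitude']) [ 0.05389084 -0.43106045  0.42986848] [ 0.49987339 -0.17153622 -0.28728349  0.7988555 ] [[478.01080529   0.         282.51975997]
 [  0.         478.01080529 213.97148676]
 [  0.           0.           1.        ]]
top dict_keys(['pixels', 'range_z', 'K', 'position', 'attitude']) [0.4710805  0.18544848 0.91365036] [ 0.02194806 -0.02144302 -0.7049903   0.70855286] [[491.68278358   0.         277.43653895]
 [  0.         491.68278358 204.28913468]
 [  0.           0.           1.        ]]
{'clock': 0.1, 'q': array([ 1.15578625,  0.68993214, -0.19453021,  1.56623917,  0.15732258,
        0.90255957, -0.21510952]), 'qd': array([-9.28689318e-04, -1.08105708e-03, -2.45862472e-03, -2.46624486e-03,
       -6.75521568e-05, -2.65876716e-04,  8.57949253e-04]), 'joint_torque': array([-3.77033241e-03, -5.28507578e+01, -1.27196755e+00, -1.53839815e+01,
       -5.26132411e-02,  1.94199856e-03,  1.17570218e-05]), 'tool_pos': array([ 0.27090082, -0.56261962,  0.25697074]), 'eef_rot': array([ 9.74916453e-01,  2.22569425e-01, -2.63300399e-04, -8.31042869e-04]), 'contact_force': array([-0.4459328 , -0.50007668, -1.32273821]), 'moment': array([3.89752512e-02, 3.74676615e-05, 1.80608177e-02]), 'opening': 0.9961643603422359} 0.019
```

View pics/top.png

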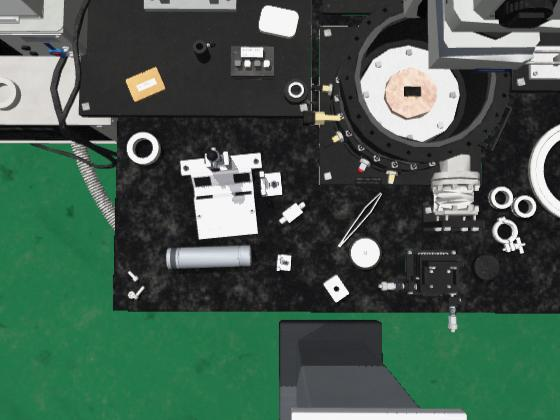

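View pics/scene.png

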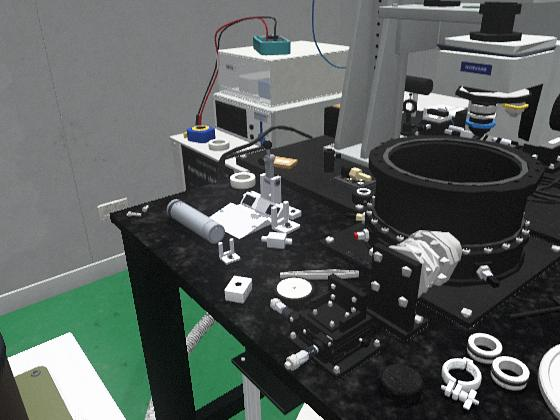

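The top view shows the tube at (208,256), the cradle and ramp at (225,200), the upright clamp arm at (213,157) and two forked stops. The stop at (271,184) sits off the vee's -y end and is the larger. The one at (285,262) is small and loose. I'll enlarge the area and measure.

```bash
python3 - <<'E'
from h import *
s=dict(np.load("top.npz")); save(s,"crop.png",(150,140,310,280),5)
p=cloud(s)
im=s["pixels"].astype(int)
for nm,(x0,y0,x1,y1) in dict(tube=(160,238,258,274),bigstop=(261,168,286,198),small=(276,252,294,272),bnc=(278,198,308,226),cap=(345,235,385,272),all=(150,140,310,280)).items():
    q=p[y0:y1,x0:x1].reshape(-1,3); q=q[np.isfinite(q[:,0])]
    q=q[q[:,2]>0.008]
    print(nm,len(q),"min",q.min(0).round(3),"max",q.max(0).round(3),"p95z",np.percentile(q[:,2],95).round(3))
    if nm in("tube","bnc","bigstop"):
        x,(w,h),a=cv2.minAreaRect((q[:,:2]*1000).astype(np.float32)); print(x,w,h,a)
# ramp/lip: heights grid
for v in range(148,244,4): print(v,[(int(round(p[v,u,0]*1e3)),int(round(p[v,u,1]*1e3)),int(round(p[v,u,2]*1e3))) if np.isfinite(p[v,u,0]) else None for u in (190,205,220,235,250)])
E
```

```text
tube 1777 min [0.41  0.234 0.01 ] max [0.452 0.385 0.041] p95z 0.038
(430.3551330566406, 309.1416320800781) 37.49760818481445 150.49911499023438 2.349191427230835
bigstop 194 min [0.541 0.182 0.008] max [0.585 0.217 0.048] p95z 0.046
(563.2869262695312, 199.15948486328125) 42.105228424072266 35.829795837402344 2.839334726333618
small 41 min [0.408 0.168 0.008] max [0.435 0.187 0.035] p95z 0.032
bnc 281 min [0.492 0.135 0.009] max [0.531 0.183 0.024] p95z 0.022
(510.8320617675781, 159.55641174316406) 21.84994888305664 55.28826904296875 37.28363037109375
cap 863 min [ 0.409 -0.004  0.008] max [0.471 0.062 0.016] p95z 0.014
all 5541 min [0.408 0.135 0.008] max [0.645 0.422 0.148] p95z 0.071
148 [(632, 351, -2), (633, 323, -3), (632, 294, 1), (633, 266, -2), (633, 238, 1)]
152 [(625, 351, -3), (625, 322, 1), (625, 294, 1), (625, 266, 1), (625, 238, -2)]
156 [(617, 351, -1), (606, 312, 69), (602, 283, 97), (616, 265, 11), (616, 237, 11)]
160 [(608, 348, 12), (599, 312, 68), (594, 282, 106), (608, 265, 9), (608, 237, 13)]
164 [(600, 348, 11), (601, 321, 10), (593, 287, 63), (601, 265, 11),
[... 853 characters left out ...]
9, 319, 11), (519, 292, 11), (519, 264, 11), (520, 237, 10)]
212 [(512, 349, -3), (512, 320, 9), (512, 292, 6), (512, 265, 7), (512, 237, 7)]
216 [(505, 348, 1), (504, 320, 8), (505, 292, 5), (505, 265, 4), (505, 237, 5)]
220 [(497, 349, -4), (497, 320, 6), (497, 292, 5), (497, 265, 4), (498, 237, 4)]
224 [(490, 348, 1), (490, 320, 5), (490, 292, 2), (490, 264, 6), (490, 237, 2)]
228 [(482, 348, 1), (482, 320, 2), (483, 293, 1), (483, 265, 1), (483, 237, -1)]
232 [(475, 349, -2), (475, 320, 0), (475, 292, 1), (475, 265, -2), (475, 237, 1)]
236 [(467, 348, -1), (468, 321, -2), (468, 293, -1), (468, 265, 1), (468, 237, 1)]
240 [(460, 348, -1), (460, 320, 0), None, (461, 265, 1), (461, 237, 0)]
```

View pics/crop.png

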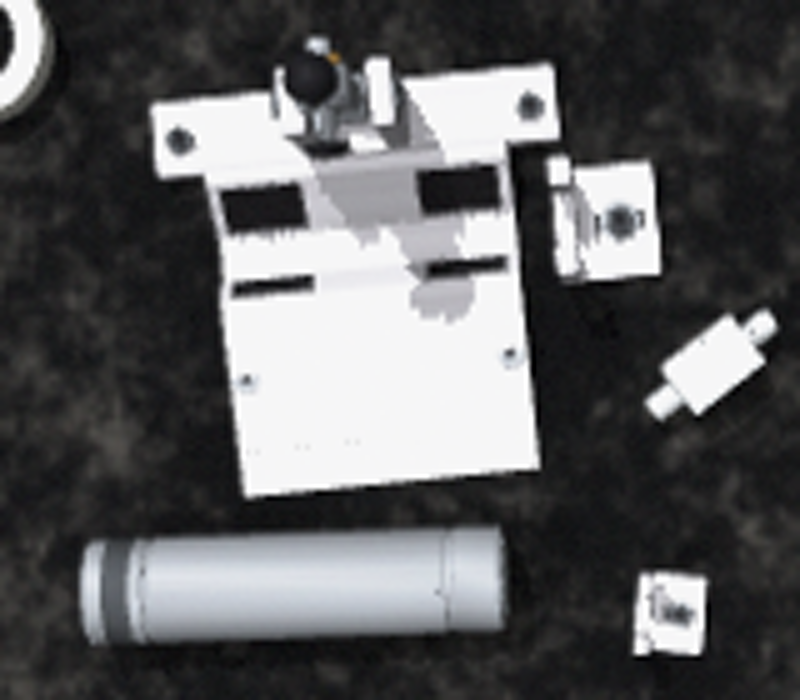

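The crop confirms it: large forked stop at crop (605,220), small look-alike at (670,612), bnc_adapter at (715,365), and the lens-end groove choice does not matter. Next I fit the cradle frame.

```bash
cat >> h.py <<'E'
def cast(s,u,v,z):
    K=s["K"];d=rot(s)@np.array([(u-K[0,2])/K[0,0],-(v-K[1,2])/K[1,1],-1]);c=np.array(s["position"])
    return c+d*(z-c[2])/d[2]
E
python3 - <<'E'
from h import *
s=dict(np.load("top.npz"))
f=lambda u,v,z:cast(s,150+u/5,140+v/5,z)[:2]
A=f(243,498,0);B=f(541,468,0); C=f(208,180,24);D=f(510,143,24)
E1=f(160,180,12);E2=f(560,137,12)
st=[f(560,284,8),f(662,274,8),f(652,160,8)]
sf=[f(560,280,46), f(548,160,46)]
for n,(P,Q) in dict(foot=(A,B),base=(E1,E2),sidesL=(C,A),sidesR=(D,B)).items(): print(n,P.round(4),Q.round(4),np.linalg.norm(P-Q).round(4),np.degrees(np.arctan2(*(P-Q)[::-1])).round(2))
print("stop",np.round(st,4),np.round(sf,4))
yaw=np.arctan2(-(A-B)[0],(A-B)[1]); print("yaw",np.degrees(yaw))
m=(A+B)/2; ex=np.array([np.cos(yaw),np.sin(yaw)]); o=m+.088*ex; print("origin",o)
p=cloud(s); q=p[140:280,150:310].reshape(-1,3); q=q[np.isfinite(q[:,0])]
ey=np.array([-ex[1],ex[0]]); L=np.c_[(q[:,:2]-o)@ex,(q[:,:2]-o)@ey,q[:,2]]*1e3
c=L[(L[:,2]>60)&(L[:,2]<76)]; print("cheeks z60-76",c.min(0),c.max(0),len(c))
c=L[(L[:,2]>80)]; print("arm",c.min(0),c.max(0),len(c), c[c[:,2]>c[:,2].max()-10].mean(0))
v=L[(abs(L[:,1])<50)&(abs(L[:,0])<28)&(L[:,2]<26)]
for a in range(-28,28,4):
    w=v[(v[:,0]>=a)&(v[:,0]<a+4)]; print(a+2,np.median(w[:,2]).round(1),end="; ")
t=L[(L[:,1]<-60)&(L[:,1]>-130)&(L[:,0]>-30)&(L[:,0]<35)&(L[:,2]>12)]
print("stop upright",t.min(0),t.max(0),np.median(t,0)); t=t[t[:,2]>35];print(t.min(0),t.max(0))
im=s["pixels"].astype(int)
T=np.array([.43036,.30914])-o; print("tube local",T@ex*1e3,T@ey*1e3)
E
```

```text
foot [0.4609 0.332 ] [0.4726 0.2217] 0.111 96.03
base [-0.8419 -1.9912] [-1.0472 -0.1788] 1.8241 -83.54
sidesL [-2.2653 -3.894 ] [0.4609 0.332 ] 5.0291 -122.83
sidesR [-2.6311 -1.0452] [0.4726 0.2217] 3.3523 -157.8
stop [[-0.0717 -0.0444]
 [-0.1022  0.2503]
 [-0.4336  0.2199]] [[-3.0561 -1.2773]
 [-5.2753 -1.5142]]
yaw 6.029533552598498
origin [0.55425452 0.28609361]
cheeks z60-76 [ 34.68782843 -22.15281221  60.10597346] [58.11510884 23.41929832 74.88950153] 183
arm [20.66510509 -8.65234721 80.26452018] [ 59.35195758   8.79094227 147.51791067] 214 [ 41.10630181  -0.31551387 143.45959942]
-26 11.6; -22 12.9; -18 13.7; -14 12.6; -10 8.2; -6 2.7; -2 2.5; 2 2.3; 6 2.1; 10 6.7; 14 10.7; 18 15.0; 22 18.9; 26 22.2; stop upright [-20.36560069 -96.02717023  12.07604056] [ 34.82975635 -60.24601289  47.82193489] [  2.08193268 -73.94696061  37.2377708 ]
[-20.28926025 -76.79208931  35.6665234 ] [ 21.63664339 -69.16054937  47.82193489]
tube local -120.78830600950843 35.932906593346154
```

The cradle frame is consistent: yaw 6.03°, origin (0.554, 0.286), cheeks, vee profile and lip all where they should be. The stop face is near y = -69 mm, and the tube sits at local (-121, 36). I'll travel there and turn the jaws parallel to the vee. The open fingers then push the tube at two points.

```bash
python3 -m inch '[[1,1,0,-0.66,88],[1,1,0,-0.66,88],[1,1,0,-0.66,88],[1,1,0,-0.65,88],[1,1,0,-0.65,88]]' && python3 -m inch '[[1,1,0,0,88],[0,1,0,0,88],[0,1,0,0,88],[0,1,0,0,88],[0,1,0,0,88]]'; for i in 1; do python3 -m inch '[[0,1,0,0,88],[0,1,0,0,88],[0,1,0,0,88],[0,1,0,0,88],[0,1,0,0,88]]';python3 -m inch '[[0,1,0,0,88],[0,1,0,0,88],[0,1,0,0,88],[0,1,0,0,88],[0,1,0,0,88]]'; python3 -m inch '[[0,1,0,0,88],[0,1,0,0,88],[0,1,0,0,88],[0,1,0,0,88],[0,1,0,0,88]]'; done
```

```text
clock: 0.6
tool_pos: [0.3969, -0.4368, 0.2574]
eef_rot: [0.999, 0.051, -0.0, -0.0]
contact_force: [0.9, 0.3, 0.4]
opening: 0.996
clock: 1.1
tool_pos: [0.4209, -0.3119, 0.2574]
eef_rot: [0.999, 0.053, -0.0, -0.0]
contact_force: [0.0, -0.0, -0.9]
opening: 0.999
clock: 1.6
tool_pos: [0.4209, -0.187, 0.2576]
eef_rot: [0.999, 0.053, -0.0, -0.0]
contact_force: [0.0, 0.2, -0.4]
opening: 0.997
clock: 2.1
tool_pos: [0.4209, -0.0621, 0.2576]
eef_rot: [0.999, 0.053, -0.0, -0.0]
contact_force: [0.6, 0.0, 0.9]
opening: 1.0
clock: 2.6
tool_pos: [0.4209, 0.0629, 0.2576]
eef_rot: [0.999, 0.053, -0.0, 0.0]
contact_force: [-0.5, 0.2, -0.1]
opening: 0.998
```

```bash
python3 -m inch '[[0,1,0,0,88],[0,1,0,0,88],[0,1,0,0,88],[-0.3,1,0,0,88],[-0.3,1,0,0,88]]' && python3 -m inch '[[-0.3,1,0,0,88],[-0.3,1,0,0,88],[-0.2,1,-0.5,0,88],[0,1,-1,0,88],[0,0.55,-1,0,88]]' && python3 -m inch '[[0,0,-1,0,88],[0,0,-1,0,88],[0,0,-1,0,88],[0,0,-0.5,0,88],[0,0,0,0,88]]'
python3 - <<'E'
from h import *
s=r.snapshot("wrist"); save(s,"w1.png"); print(s["position"],s["attitude"])
o=np.array([.55425,.28609]);y=np.radians(6.03);ex=np.array([np.cos(y),np.sin(y)]);ey=np.array([-ex[1],ex[0]])
p=cloud(s).reshape(-1,3); L=np.c_[(p[:,:2]-o)@ex,(p[:,:2]-o)@ey,p[:,2]]*1e3
t=L[(L[:,0]<-95)&(L[:,0]>-145)&(L[:,2]>30)&(L[:,2]<45)]; print(len(t),t.min(0),t.max(0),np.median(t,0))
E
```

```text
clock: 3.1
tool_pos: [0.4058, 0.1878, 0.2575]
eef_rot: [0.999, 0.053, -0.0, 0.0]
contact_force: [-0.6, 0.5, 0.1]
opening: 0.996
clock: 3.6
tool_pos: [0.386, 0.3035, 0.1947]
eef_rot: [0.999, 0.054, 0.001, -0.001]
contact_force: [-0.4, 0.7, -0.2]
opening: 0.999
clock: 4.1
tool_pos: [0.3852, 0.2999, 0.106]
eef_rot: [0.999, 0.053, -0.002, 0.001]
contact_force: [0.6, -0.2, 0.1]
opening: 0.999
[0.45690202 0.30723611 0.23278844] [-0.10556814  0.09374904 -0.66228517  0.73582935]
10232 [-139.57228088  -91.78795969   30.0001731 ] [-99.34503076 111.21026414  40.09797495] [-118.60961812   36.23080056   36.15855509]
```

View pics/w1.png

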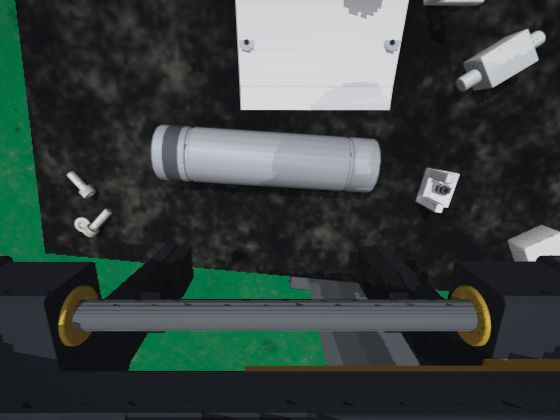

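The wrist view shows the tube at (265,155), the ramp above it, and the two fingers at (165,275) and (385,275) straddling its length. Loose screws at (85,200) are clear of the path. I'll descend and start pushing.

```bash
python3 -m inch '[[0,0,-1,0,88],[0,0,-1,0,88],[0,0,-0.9,0,88],[0,0,-0.2,0,88],[0,0,0,0,88]]' && python3 -m inch '[[0.16,0.017,0,0,88],[0.16,0.017,0,0,88],[0.16,0.017,0,0,88],[0.16,0.017,0,0,88],[0.16,0.017,0,0,88]]' && python3 -m inch '[[0.16,0.017,0,0,88],[0.16,0.017,0,0,88],[0.16,0.017,0,0,88],[0.16,0.017,0,0,88],[0.16,0.017,0,0,88]]'; cat > w.py <<'E'
from h import *
import sys
s=r.snapshot("wrist"); 
if len(sys.argv)>1: save(s,sys.argv[1])
o=np.array([.55425,.28609]);y=np.radians(6.03);ex=np.array([np.cos(y),np.sin(y)]);ey=np.array([-ex[1],ex[0]])
st=r.get_state();tp=st["tool_pos"];d=tp[:2]-o;f=np.array(st["contact_force"])
print("tcp local",(d@ex*1e3).round(1),(d@ey*1e3).round(1),(tp[2]*1e3).round(1),"F local",(f[:2]@ex).round(2),(f[:2]@ey).round(2),f[2].round(2))
for nm in("top","wrist"):
    q=cloud(s if nm=="wrist" else r.snapshot("top")).reshape(-1,3); L=np.c_[(q[:,:2]-o)@ex,(q[:,:2]-o)@ey,q[:,2]]*1e3
    for a,b in((-60,-30),(-30,0),(0,30),(30,60),(60,90),(90,115)):
        t=L[(L[:,1]>a)&(L[:,1]<b)&(L[:,2]>26)&(L[:,2]<54)&(L[:,0]<24)&(L[:,0]>-140)]
        if len(t)>20: print(nm,a,b,len(t),"x",t[:,0].min().round(1),t[:,0].max().round(1),"y",t[:,1].min().round(1),t[:,1].max().round(1),"z98",np.percentile(t[:,2],98).round(1))
E
python3 w.py
```

```text
clock: 4.65
tool_pos: [0.3863, 0.3007, 0.0305]
eef_rot: [0.999, 0.053, -0.0, 0.0]
contact_force: [-0.6, 0.1, 0.6]
opening: 0.999
clock: 5.15
tool_pos: [0.4068, 0.3028, 0.0305]
eef_rot: [0.999, 0.053, 0.0, -0.0]
contact_force: [0.2, 0.7, -0.6]
opening: 0.997
clock: 5.65
tool_pos: [0.4265, 0.3049, 0.0302]
eef_rot: [0.999, 0.053, -0.0, 0.0]
contact_force: [-0.7, 0.7, 0.2]
opening: 0.999
tcp local -124.1 32.1 30.3 F local 1.48 0.39 -0.22
top -60 -30 42 x -90.3 -77.7 y -40.7 -30.1 z98 37.8
top -30 0 168 x -129.9 -76.1 y -30.0 -0.2 z98 48.4
top 0 30 216 x -98.4 -74.6 y 0.4 29.6 z98 39.3
top 30 60 96 x -90.8 -73.9 y 30.2 54.4 z98 39.3
wrist -60 -30 1578 x -113.1 -77.5 y -40.8 -30.0 z98 38.3
wrist -30 0 6799 x -133.9 -75.9 y -30.0 -0.0 z98 52.0
wrist 0 30 5134 x -110.7 -74.7 y 0.0 30.0 z98 38.5
wrist 30 60 5121 x -109.3 -72.6 y 30.3 60.0 z98 38.6
wrist 60 90 6885 x -133.7 -71.3 y 60.0 90.0 z98 51.8
wrist 90 115 3288 x -114.7 -70.3 y 90.0 109.6 z98 39.3
```

```bash
python3 -m inch '[[0.12,0.013,0.02,0,88],[0.12,0.013,0.02,0,88],[0.12,0.013,0.02,0,88],[0.12,0.013,0.02,0,88],[0.12,0.013,0.02,0,88]]' && python3 -m inch '[[0.12,0.013,0.02,0,88],[0.12,0.013,0.02,0,88],[0.12,0.013,0.02,0,88],[0.12,0.013,0.02,0,88],[0.12,0.013,0.02,0,88]]'; python3 w.py | grep -v top
```

```text
clock: 6.25
tool_pos: [0.4412, 0.3065, 0.0328]
eef_rot: [0.999, 0.053, -0.0, 0.0]
contact_force: [-1.0, 0.5, 0.7]
opening: 0.997
clock: 6.75
tool_pos: [0.4559, 0.308, 0.0352]
eef_rot: [0.999, 0.053, -0.0, 0.0]
contact_force: [-1.9, -0.1, 0.6]
opening: 0.999
tcp local -94.4 32.2 35.4 F local -0.94 0.53 1.27
wrist -60 -30 1650 x -82.1 -46.5 y -40.9 -30.0 z98 41.6
wrist -30 0 6788 x -104.4 -46.9 y -30.0 -0.0 z98 51.7
wrist 0 30 5130 x -82.2 -46.5 y 0.0 30.0 z98 41.7
wrist 30 60 5102 x -82.4 -46.5 y 30.0 60.0 z98 41.7
wrist 60 90 6745 x -104.2 -46.8 y 60.0 90.0 z98 51.3
wrist 90 115 3183 x -85.1 -46.9 y 90.0 109.4 z98 41.9
```

Now square and climbing (axis x ≈ -65.5 mm).

```bash
for i in 1; do python3 -m inch '[[0.12,0.013,0.02,0,88],[0.12,0.013,0.02,0,88],[0.12,0.013,0.02,0,88],[0.12,0.013,0.02,0,88],[0.12,0.013,0.02,0,88]]' && python3 -m inch '[[0.12,0.013,0.02,0,88],[0.12,0.013,0.02,0,88],[0.12,0.013,0.02,0,88],[0.12,0.013,0.02,0,88],[0.12,0.013,0.02,0,88]]';python3 -m inch '[[0.12,0.013,0.02,0,88],[0.12,0.013,0.02,0,88],[0.08,0.008,0.02,0,88],[0.08,0.008,0.02,0,88],[0.08,0.008,0,0,88]]'; done; python3 w.py | grep -v top
```

```text
clock: 7.35
tool_pos: [0.4715, 0.3098, 0.0378]
eef_rot: [0.999, 0.053, -0.0, 0.0]
contact_force: [-3.0, -1.3, 1.3]
opening: 0.998
clock: 7.85
tool_pos: [0.4864, 0.3114, 0.0403]
eef_rot: [0.999, 0.053, -0.0, 0.0]
contact_force: [-3.2, -0.1, 1.7]
opening: 0.999
clock: 8.35
tool_pos: [0.4983, 0.3127, 0.0423]
eef_rot: [0.999, 0.053, -0.0, 0.0]
contact_force: [-1.9, 0.3, 0.9]
opening: 1.0
tcp local -52.3 32.3 42.3 F local -0.67 -0.35 0.65
wrist -60 -30 1759 x -39.1 -4.0 y -40.8 -30.0 z98 51.8
wrist -30 0 6885 x -61.8 -3.9 y -30.0 -0.0 z98 52.1
wrist 0 30 5514 x -39.0 -3.9 y 0.0 30.0 z98 51.7
wrist 30 60 5536 x -39.2 -3.9 y 30.0 60.0 z98 51.6
wrist 60 90 6867 x -61.6 -3.9 y 60.0 90.0 z98 52.1
wrist 90 115 3432 x -42.4 -3.7 y 90.0 109.7 z98 51.8
```

```bash
python3 -m inch '[[0.08,0.008,0,0,88],[0.08,0.008,0,0,88],[0.08,0.008,0,0,88],[0.08,0.008,0,0,88],[0,0,0,0,88]]';  python3 w.py | grep -v top
```

```text
clock: 8.95
tool_pos: [0.5071, 0.3135, 0.0423]
eef_rot: [0.999, 0.052, 0.001, -0.0]
contact_force: [-0.2, 0.9, 0.5]
opening: 0.996
tcp local -44.3 32.2 42.3 F local 0.47 -0.01 0.2
wrist -60 -30 1786 x -28.6 7.4 y -40.9 -30.0 z98 52.2
wrist -30 0 7151 x -52.9 7.4 y -30.0 -0.0 z98 52.5
wrist 0 30 5625 x -28.5 7.4 y 0.0 30.0 z98 52.2
wrist 30 60 5646 x -28.4 7.4 y 30.0 60.0 z98 52.2
wrist 60 90 7104 x -52.8 7.3 y 60.0 90.0 z98 52.4
wrist 90 115 3460 x -33.7 7.4 y 90.0 110.0 z98 52.2
```

The axis is past the lip and the tube is rolling in. I'll back off and let it settle.

```bash
python3 -m inch '[[-0.5,-0.05,0,0,88],[-0.7,-0.07,0.5,0,88],[0,0,1,0,88],[0,0,1,0,88],[0,0,1,0,88]]';  python3 w.py ; python3 -c "
from plant import r
print(r.get_state()['q'])"
```

```text
clock: 9.55
tool_pos: [0.4759, 0.3104, 0.1306]
eef_rot: [0.999, 0.053, -0.0, 0.0]
contact_force: [0.9, -0.2, -0.4]
opening: 0.996
tcp local -73.2 33.4 134.3 F local -0.24 0.46 2.45
top -60 -30 136 x -18.0 18.8 y -41.1 -30.2 z98 45.1
top -30 0 341 x -17.7 19.3 y -30.0 -0.0 z98 45.1
top 0 30 341 x -17.9 19.4 y 0.2 29.9 z98 45.1
top 30 60 347 x -17.8 19.5 y 30.2 59.9 z98 45.0
top 60 90 136 x -16.0 19.7 y 60.1 84.7 z98 45.1
wrist -60 -30 771 x -16.3 21.0 y -40.9 -30.0 z98 44.5
wrist -30 0 2317 x -16.4 21.0 y -30.0 -0.0 z98 44.5
wrist 0 30 2338 x -16.3 20.9 y 0.0 30.0 z98 44.4
wrist 30 60 2302 x -16.4 20.9 y 30.5 60.0 z98 44.5
wrist 60 90 2314 x -16.4 20.9 y 60.0 90.0 z98 44.4
wrist 90 115 1421 x -16.4 20.9 y 90.0 108.9 z98 44.4
[-0.65334768  0.79261881 -0.00917484  1.84800086  0.01450436  0.49483387
 -2.13808199]
```

The tube is seated: top 44.5 mm, x from -18 to +19. Now I'll go to the rear end with closed fingers and turn 90°.

```bash
python3 -m inch '[[0,1,0.5,1,0],[0,1,0.5,1,0],[0,1,0,1,0],[0,1,0,1,0],[0,0.4,0,1,0]]' 20 && python3 -m inch '[[0.5,0,0,1,0],[0.5,0,0,1,0],[0.5,0,0,1,0],[0.5,0,0,1,0],[0.5,0,0,1,0]]' && python3 -m inch '[[0.06,0,0,1,0],[0,0,0,1,0],[0,0,0,1,0],[0,0,0,1,0],[0,0,0,1,0]]';  python3 w.py w2.png
```

```text
clock: 10.15
tool_pos: [0.475, 0.4236, 0.154]
eef_rot: [0.95, 0.313, -0.0, -0.001]
contact_force: [-0.2, 0.2, 0.4]
opening: 0.565
clock: 10.65
tool_pos: [0.5388, 0.42, 0.1535]
eef_rot: [0.837, 0.547, -0.001, 0.0]
contact_force: [0.1, -1.0, 0.1]
opening: 0.117
clock: 11.15
tool_pos: [0.5398, 0.42, 0.1534]
eef_rot: [0.667, 0.745, -0.001, -0.0]
contact_force: [0.2, -0.5, 0.4]
opening: 0.01
tcp local -0.3 134.5 153.4 F local -0.55 -0.26 0.36
top -60 -30 136 x -18.0 19.0 y -41.1 -30.1 z98 45.0
top -30 0 340 x -17.9 19.0 y -29.9 -0.1 z98 45.4
top 0 30 342 x -18.1 19.5 y 0.0 29.5 z98 44.5
top 30 60 353 x -18.1 19.7 y 30.1 60.0 z98 45.0
top 60 90 245 x -17.3 19.3 y 60.6 89.9 z98 45.3
wrist -30 0 737 x -15.9 21.2 y -30.0 -0.0 z98 44.2
wrist 0 30 459 x -15.5 19.1 y 0.1 19.9 z98 44.2
wrist 90 115 475 x -15.4 20.9 y 99.6 110.2 z98 43.8
```

View pics/w2.png

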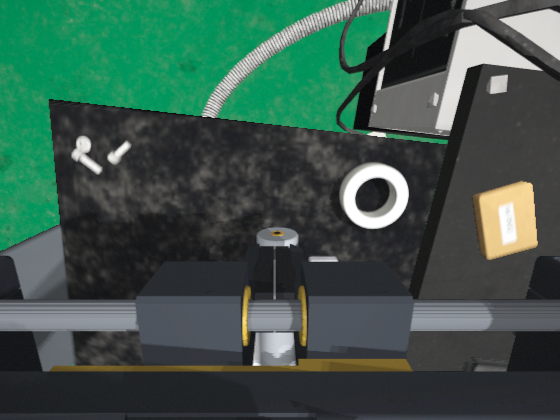

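The tube's rear end is at (277,238), in line with the closed fingers at (275,255), and nothing is in the way. I'll go down and push gently along -y.

```bash
python3 -m inch '[[0,0,-1,0,0],[0,0,-1,0,0],[0,0,-1,0,0],[0,0,-1,0,0],[0,0,-0.7,0,0]]' && python3 -m inch '[[0.012,-0.12,0,0,0],[0.012,-0.12,0,0,0],[0.012,-0.12,0,0,0],[0.012,-0.12,0,0,0],[0.012,-0.12,0,0,0]]' && python3 -m inch '[[0.008,-0.08,0,0,0],[0.008,-0.08,0,0,0],[0.008,-0.08,0,0,0],[0.008,-0.08,0,0,0],[0.008,-0.08,0,0,0]]' && python3 -m inch '[[0.008,-0.08,0,0,0],[0.008,-0.08,0,0,0],[0.008,-0.08,0,0,0],[0.008,-0.08,0,0,0],[0.008,-0.08,0,0,0]]';  python3 w.py|grep -v wrist
```

```text
clock: 11.75
tool_pos: [0.5394, 0.4196, 0.0348]
eef_rot: [0.67, 0.743, -0.001, -0.0]
contact_force: [0.4, -0.0, -0.3]
opening: 0.005
clock: 12.25
tool_pos: [0.5423, 0.4055, 0.0383]
eef_rot: [0.669, 0.743, 0.001, 0.0]
contact_force: [-1.1, 1.7, 0.7]
opening: 0.003
clock: 12.75
tool_pos: [0.5427, 0.3954, 0.0372]
eef_rot: [0.669, 0.743, 0.0, -0.0]
contact_force: [0.4, 1.5, 0.9]
opening: 0.006
clock: 13.25
tool_pos: [0.5437, 0.3852, 0.0372]
eef_rot: [0.669, 0.743, -0.0, 0.0]
contact_force: [-0.1, 1.8, -0.3]
opening: 0.004
tcp local -0.1 99.1 37.1 F local -0.1 0.32 0.75
top -60 -30 103 x 2.0 19.6 y -59.6 -30.4 z98 43.6
top -30 0 134 x -4.5 19.7 y -28.9 -0.1 z98 44.7
top 0 30 101 x -7.7 19.7 y 0.0 18.4 z98 45.5
```

```bash
python3 -m inch '[[0.006,-0.06,0,0,0],[0.006,-0.06,0,0,0],[0.006,-0.06,0,0,0],[0.004,-0.04,0,0,0],[0,0,0,0,0]]' && python3 -m inch '[[0.002,-0.02,0,0,0],[0.002,-0.02,0,0,0],[0.002,-0.02,0,0,0],[0.002,-0.02,0,0,0],[0,0,0,0,0]]';python3 w.py|head -1
```

```text
clock: 13.85
tool_pos: [0.5443, 0.3795, 0.0371]
eef_rot: [0.669, 0.743, -0.0, 0.0]
contact_force: [-0.2, 0.1, -0.2]
opening: 0.007
clock: 14.35
tool_pos: [0.5444, 0.3779, 0.0373]
eef_rot: [0.669, 0.743, -0.0, 0.0]
contact_force: [0.8, 1.3, -1.1]
opening: 0.004
tcp local -0.1 92.3 37.2 F local 0.5 2.06 -0.26
```

```bash
python3 -m inch '[[0.002,-0.02,0,0,0],[0.002,-0.02,0,0,0],[0.002,-0.02,0,0,0],[0.002,-0.02,0,0,0]]' && python3 w.py|head -1; python3 -m inch '[[0.001,-0.01,0,0,0],[0.001,-0.01,0,0,0],[0.001,-0.01,0,0,0],[0.001,-0.01,0,0,0]]' && python3 w.py|head -1
```

```text
clock: 14.85
tool_pos: [0.5444, 0.3774, 0.0374]
eef_rot: [0.669, 0.744, 0.001, -0.001]
contact_force: [-1.3, 4.2, -1.3]
opening: 0.005
tcp local -0.2 91.8 37.5 F local 0.18 4.9 -1.47
clock: 15.35
tool_pos: [0.5444, 0.3773, 0.0376]
eef_rot: [0.669, 0.744, 0.002, -0.001]
contact_force: [-0.4, 6.4, -1.8]
opening: 0.006
tcp local -0.2 91.8 37.6 F local 0.34 6.56 -1.69
```

The tube stopped at TCP y = 91.8 mm and the force climbed to 6.5 N without further motion, so it is seated. The implied stop face is y = -68, which agrees with the camera. I'll retreat, rise, turn back and look for the ball.

```bash
python3 -m inch '[[-0.02,0.2,0,0,0],[-0.04,0.4,0,0,0],[0,0,1,0,0],[0,0,1,0,0],[0,0,1,-0.5,40]]' && python3 -m inch '[[0,0,1,-1,40],[0,0,1,-1,40],[0,0,1,-1,40],[0,0,1,-1,40],[0,0,0.5,-1,40]]' && python3 -m inch '[[0,0,0,-1,40],[0,0,0,-1,40],[0,0,0,-1,40],[0,0,0,-1,40],[0,0,0,-1,40]]' && python3 -m inch '[[0,0,0,-1,40],[0,0,0,-1,40],[0,0,0,-1,40],[0,0,0,-1,40],[0,0,0,-0.5,40]]'
cat > ball.py <<'E'
from h import *
import sys
o=np.array([.55425,.28609]);y=np.radians(6.03);ex=np.array([np.cos(y),np.sin(y)]);ey=np.array([-ex[1],ex[0]])
from scipy.optimize import least_squares
for nm in("top","scene","wrist"):
    s=r.snapshot(nm)
    if len(sys.argv)>1: save(s,sys.argv[1]+nm+".png")
    q=cloud(s); dark=(s["pixels"].max(2)<70)
    L=np.stack([(q[...,:2]-o)@ex,(q[...,:2]-o)@ey,q[...,2]],-1)*1e3
    m=dark&(L[...,2]>float(sys.argv[2]) if len(sys.argv)>2 else L[...,2]>115)&(abs(L[...,1])<25)&(L[...,0]>-60)&(L[...,0]<70)&(L[...,2]<155)
    t=L[m]
    if len(t)<8: print(nm,len(t)); continue
    k=least_squares(lambda c:np.linalg.norm(t-c,axis=1)-9,t.mean(0)-[0,0,5],loss="soft_l1")
    vu=np.argwhere(m); print(nm,len(t),"pix",vu.mean(0)[::-1].round(),"mean",t.mean(0).round(1),"top",t[:,2].max().round(1),"centre",k.x.round(1),"rms",np.sqrt(np.mean(k.fun**2)).round(2))
E
python3 ball.py; python3 w.py|head -1
```

```text
clock: 15.95
tool_pos: [0.5431, 0.389, 0.1126]
eef_rot: [0.689, 0.725, -0.001, 0.001]
contact_force: [-0.2, -0.3, 0.1]
opening: 0.071
clock: 16.45
tool_pos: [0.5439, 0.39, 0.2271]
eef_rot: [0.854, 0.521, 0.001, 0.0]
contact_force: [0.5, -0.6, -0.2]
opening: 0.452
clock: 16.95
tool_pos: [0.5431, 0.3893, 0.2246]
eef_rot: [0.959, 0.282, -0.001, 0.001]
contact_force: [0.4, 0.3, 0.6]
opening: 0.452
clock: 17.45
tool_pos: [0.5429, 0.3894, 0.2246]
eef_rot: [0.999, 0.051, -0.0, 0.001]
contact_force: [-0.3, -0.3, 0.5]
opening: 0.457
top 90 pix [212. 155.] mean [ 41.2  -0.3 143.5] top 148.7 centre [ 42.2   1.  137.4] rms 1.12
scene 62 pix [267. 145.] mean [ 38.8  -2.7 138.5] top 146.7 centre [ 43.6   1.5 139. ] rms 4.57
wrist 523 pix [418. 164.] mean [ 44.3   3.2 143.1] top 147.8 centre [ 43.4   0.3 137.7] rms 1.0
tcp local -0.2 104.2 224.6 F local 0.2 0.2 -0.43
```

The ball centre is at local (43, 0.5, 137.6), 75.7 mm from the hinge, which matches the 76 mm given. I'll move over it and grasp it near the fingertips with the jaw axis along the hinge.

```bash
python3 -m inch '[[0.5,-1,0,0,40],[0.5,-1,0,0,40],[0.5,-1,0,0,40],[0.5,-0.93,0,0,40],[0.16,0,0,0,40]]' && python3 -m inch '[[0,0,-1,0,40],[0,0,-1,0,40],[0,0,-0.7,0,40],[0,0,-0.34,0,40],[0,0,0,0,40]]'; python3 w.py w3.png|head -1
```

```text
clock: 18.2
tool_pos: [0.5997, 0.2858, 0.2248]
eef_rot: [0.999, 0.05, 0.0, 0.002]
contact_force: [1.0, 0.2, -0.3]
opening: 0.452
clock: 18.7
tool_pos: [0.5963, 0.2922, 0.1476]
eef_rot: [0.999, 0.053, -0.001, 0.0]
contact_force: [0.9, 0.2, -0.6]
opening: 0.452
tcp local 43.2 1.7 148.7 F local -0.17 0.23 0.55
```

View pics/w3.png

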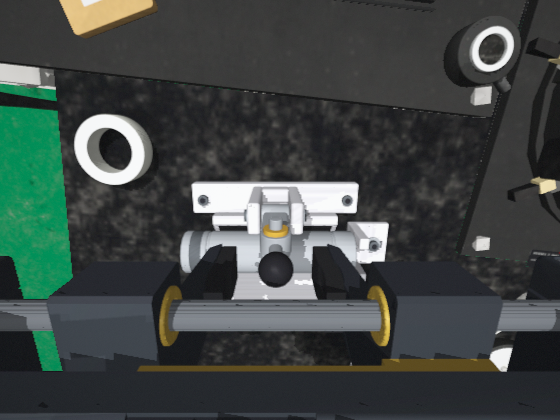

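The ball at (276,269) is centred between the jaws (235 and 320). Closing on it.

```bash
python3 -m inch '[[0,0,0,0,12],[0,0,0,0,12],[0,0,0,0,12],[0,0,0,0,12],[0,0,0,0,12]]' 30; python3 w.py|head -1
```

```text
clock: 19.3
tool_pos: [0.5976, 0.2918, 0.1494]
eef_rot: [0.999, 0.053, 0.0, -0.0]
contact_force: [-1.1, -1.0, 3.6]
opening: 0.18
tcp local 43.7 1.1 149.4 F local -1.06 -1.03 4.48
```

```bash
python3 - <<'E'
import numpy as np
th=np.linspace(1.528,0.24,21); x=46-76*np.cos(th); z=62+76*np.sin(th)
c,s=np.cos(np.radians(6.03)),np.sin(np.radians(6.03))
for i in range(20): print(i+1,((x[i+1]-x[i])*c/25).round(3),((x[i+1]-x[i])*s/25).round(3),((z[i+1]-z[i])/25).round(3),"ball",x[i+1].round(1),z[i+1].round(1))
E
```

```text
1 -0.194 -0.021 -0.015 ball 37.9 137.6
2 -0.193 -0.02 -0.027 ball 33.0 136.9
3 -0.191 -0.02 -0.04 ball 28.2 135.9
4 -0.188 -0.02 -0.052 ball 23.5 134.6
5 -0.184 -0.019 -0.064 ball 18.9 133.0
6 -0.18 -0.019 -0.076 ball 14.4 131.1
7 -0.174 -0.018 -0.087 ball 10.0 128.9
8 -0.168 -0.018 -0.098 ball 5.8 126.5
9 -0.162 -0.017 -0.109 ball 1.7 123.7
10 -0.154 -0.016 -0.119 ball -2.2 120.8
11 -0.146 -0.015 -0.129 ball -5.9 117.5
12 -0.138 -0.015 -0.138 ball -9.3 114.1
13 -0.129 -0.014 -0.147 ball -12.6 110.4
14 -0.119 -0.013 -0.155 ball -15.6 106.6
15 -0.109 -0.012 -0.162 ball -18.3 102.5
16 -0.098 -0.01 -0.169 ball -20.8 98.3
17 -0.087 -0.009 -0.175 ball -23.0 93.9
18 -0.076 -0.008 -0.18 ball -24.9 89.4
19 -0.064 -0.007 -0.185 ball -26.5 84.8
20 -0.052 -0.006 -0.189 ball -27.8 80.1
```

```bash
python3 -m inch '[[-0.19,-0.02,-0.015,0,12],[-0.19,-0.02,-0.03,0,12],[-0.19,-0.02,-0.04,0,12],[-0.19,-0.02,-0.05,0,12],[-0.18,-0.02,-0.06,0,12]]'; python3 w.py|head -1; python3 ball.py "" 100 2>/dev/null | head -1
```

```text
clock: 19.9
tool_pos: [0.5807, 0.29, 0.1465]
eef_rot: [0.999, 0.052, 0.008, -0.002]
contact_force: [10.2, 0.2, 7.0]
opening: 0.18
tcp local 25.5 1.1 146.2 F local 7.89 -0.84 5.59
top 0
```

```bash
python3 -m inch '[[-0.18,-0.02,-0.075,0,12],[-0.175,-0.02,-0.085,0,12],[-0.17,-0.02,-0.1,0,12],[-0.16,-0.015,-0.11,0,12],[-0.155,-0.015,-0.12,0,12]]'; python3 w.py|head -1;  python3 -m inch '[[-0.145,-0.015,-0.13,0,12],[-0.14,-0.015,-0.14,0,12],[-0.13,-0.015,-0.145,0,12],[-0.12,-0.015,-0.155,0,12],[-0.11,-0.01,-0.16,0,12]]'; python3 w.py w4.png|head -1
```

```text
clock: 20.65
tool_pos: [0.5574, 0.2876, 0.1354]
eef_rot: [0.999, 0.052, 0.005, -0.002]
contact_force: [2.0, -2.1, 18.7]
opening: 0.18
tcp local 2.0 1.1 134.6 F local 2.08 -1.45 14.21
clock: 21.25
tool_pos: [0.5375, 0.2855, 0.1157]
eef_rot: [0.999, 0.052, 0.002, -0.001]
contact_force: [-2.1, -1.2, 16.6]
opening: 0.183
tcp local -17.4 1.2 114.8 F local -2.42 -1.67 14.23
```

View pics/w4.png

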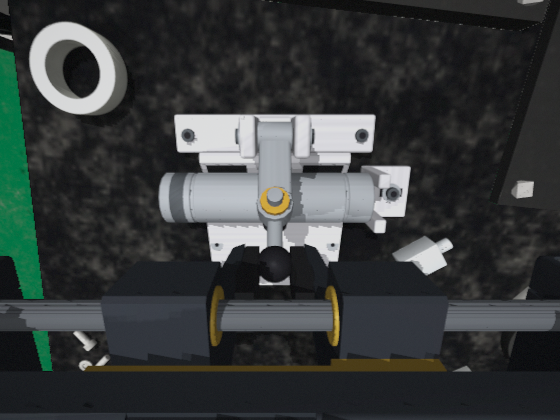

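The ball is held between the jaws at (275,263) and the arm is coming down over the tube. The tube's lens end is in the stop's fork at (378,195).

```bash
python3 -m inch '[[-0.1,-0.01,-0.17,0,12],[-0.09,-0.01,-0.175,0,12],[-0.075,-0.01,-0.18,0,12],[-0.065,-0.005,-0.185,0,12],[-0.04,-0.005,-0.12,0,12]]'; python3 w.py|head -1;  python3 -m inch '[[0,0,-0.02,0,12],[0,0,-0.02,0,12],[-0.01,0,-0.03,0,12],[-0.01,0,-0.03,0,12]]'; python3 w.py |head -1
```

```text
clock: 21.85
tool_pos: [0.5259, 0.2843, 0.0935]
eef_rot: [0.999, 0.053, -0.001, 0.0]
contact_force: [-4.6, -1.4, 12.6]
opening: 0.179
tcp local -28.6 1.1 93.1 F local -5.11 0.52 10.6
clock: 22.35
tool_pos: [0.5251, 0.2842, 0.0911]
eef_rot: [0.999, 0.053, -0.001, 0.0]
contact_force: [-5.9, -0.6, 13.1]
opening: 0.175
tcp local -29.2 1.1 90.9 F local -5.22 -0.43 12.31
```

```bash
f(){ python3 w.py|head -1; }; python3 -m inch '[[-0.04,0,-0.04,0,12],[-0.02,0,-0.04,0,12]]' >/dev/null; f; python3 -m inch '[[-0.01,0,-0.04,0,12],[-0.01,0,-0.04,0,12]]'>/dev/null; f; python3 -m inch '[[-0.01,0,-0.04,0,12],[-0.01,0,-0.04,0,12]]'>/dev/null;f
```

```text
tcp local -29.9 1.1 89.0 F local -3.23 -0.7 11.54
tcp local -30.5 1.2 86.9 F local -4.18 -0.22 11.28
tcp local -31.0 1.2 84.9 F local -3.98 -1.09 10.75
```

```bash
f(){ python3 w.py|head -1; }; python3 -m inch '[[-0.005,0,-0.04,0,12],[-0.005,0,-0.04,0,12]]' >/dev/null; f; python3 -m inch '[[-0.005,0,-0.04,0,12],[-0.005,0,-0.04,0,12]]'>/dev/null; f; python3 -m inch '[[-0.005,0,-0.04,0,12],[-0.005,0,-0.04,0,12]]'>/dev/null;f
```

```text
tcp local -31.4 1.2 82.8 F local -4.45 -1.77 10.88
tcp local -31.8 1.2 80.8 F local -3.98 -0.45 10.69
tcp local -32.2 1.2 78.7 F local -4.78 -0.7 10.87
```

```bash
f(){ python3 w.py|head -1; }; python3 -m inch '[[-0.003,0,-0.04,0,12],[-0.003,0,-0.04,0,12]]' >/dev/null; f; python3 -m inch '[[-0.003,0,-0.04,0,12]]'>/dev/null; f; python3 -m inch '[[-0.003,0,-0.04,0,12]]'>/dev/null;f
```

```text
tcp local -32.5 1.1 76.6 F local -5.07 -1.1 9.73
tcp local -32.6 1.2 75.6 F local -5.01 -0.91 10.92
tcp local -32.8 1.2 74.6 F local -4.37 -1.54 10.61
```

```bash
f(){ python3 w.py|head -1; }; python3 -m inch '[[-0.001,0,-0.04,0,12]]' >/dev/null; f; python3 -m inch '[[-0.001,0,-0.04,0,12]]'>/dev/null; f; python3 -m inch '[[-0.001,0,-0.04,0,12]]'>/dev/null;f
```

```text
tcp local -32.9 1.2 73.6 F local -5.12 -1.1 10.7
tcp local -33.0 1.2 72.5 F local -4.36 -0.33 9.1
tcp local -33.0 1.2 71.6 F local -4.86 -0.27 11.93
```

```bash
cat > fz.py <<'E'
from h import *
F=[]
for i in range(4):
    s=r.snapshot("scene"); F.append(r.get_state()["contact_force"])
print("F mean",np.mean(F,0).round(2),"sd",np.std(F,0).round(2),"z",(r.get_state()["tool_pos"][2]*1e3).round(2))
save(s,"sc_now.png",(200,130,330,260),5)
E
python3 fz.py; python3 -m inch '[[0,0,-0.04,0,12]]' >/dev/null; python3 fz.py
```

```text
F mean [-4.4  -1.56 10.35] sd [0.1  0.13 0.39] z 71.63
F mean [-5.48 -1.14 11.4 ] sd [0.64 0.41 0.55] z 70.71
```

View pics/sc_now.png

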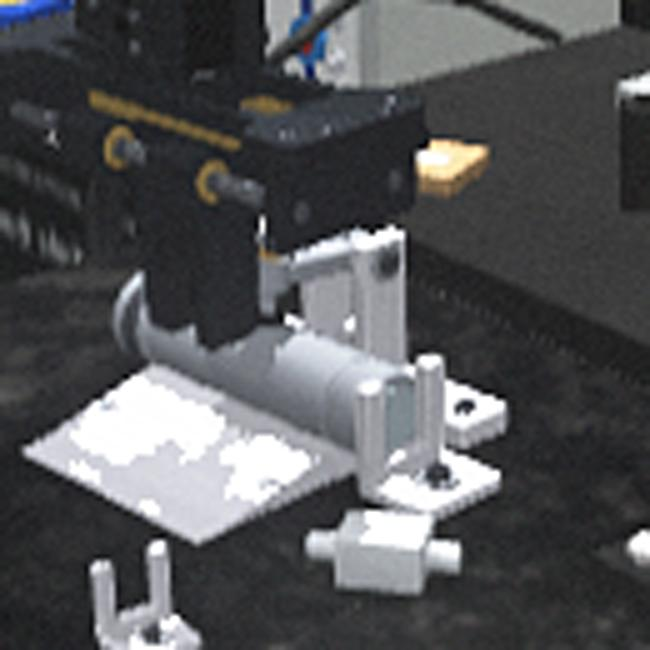

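The scene view shows the arm nearly level, the black pad (285,300) just at the tube's top, and the lens end against the large stop's fork (385,415). I'll continue in 1 mm steps.

```bash
python3 -m inch '[[0,0,-0.04,0,12]]' >/dev/null; python3 fz.py;python3 -m inch '[[0,0,-0.04,0,12]]' >/dev/null; python3 fz.py
```

```text
F mean [-5.29 -1.54 11.07] sd [0.24 0.51 0.59] z 69.77
F mean [-5.41 -1.57 12.67] sd [0.26 0.29 0.19] z 68.88
```

```bash
python3 -m inch '[[0,0,-0.04,0,12]]' >/dev/null; python3 fz.py;python3 -m inch '[[0,0,-0.02,0,12]]' >/dev/null; python3 fz.py
```

```text
F mean [-5.92 -2.14 13.74] sd [0.44 0.62 0.29] z 68.03
F mean [-6.25 -2.02 15.4 ] sd [0.47 0.46 0.56] z 67.62
```

```bash
python3 -m inch '[[0,0,-0.02,0,12]]' >/dev/null; python3 fz.py;python3 -m inch '[[0,0,-0.01,0,12],[0,0,0,0,12]]' >/dev/null; python3 fz.py
```

```text
F mean [-6.26 -2.2  15.09] sd [0.23 0.24 0.48] z 67.19
F mean [-6.1  -1.68 16.06] sd [0.55 0.67 0.3 ] z 67.02
```

The pad load now reads about 9 N from the force rise (5.4/0.6) and about 8 N from travel. I'll relax the arm a little, open and rise clear.

```bash
python3 -m inch '[[0,0,0.02,0,12],[0,0,0.01,0,12]]'; python3 fz.py; python3 -m inch '[[0,0,0,0,20],[0,0,0,0,24],[0,0,0,0,30],[0,0,0,0,40],[0,0,0,0,40]]'; python3 fz.py; python3 -m inch '[[0,0,0.5,0,40],[0,0,1,0,40],[0,0,1,0,40],[0,0,1,0,40],[0,0,1,0,40]]'; python3 ball.py "fin_" 45; python3 w.py
```

```text
clock: 28.15
tool_pos: [0.521, 0.2838, 0.0671]
eef_rot: [0.999, 0.053, -0.002, 0.001]
contact_force: [-4.8, -1.9, 8.5]
opening: 0.174
F mean [-5.08 -1.03 10.81] sd [0.47 0.45 0.4 ] z 67.11
clock: 28.85
tool_pos: [0.5233, 0.2842, 0.0664]
eef_rot: [0.999, 0.053, 0.0, 0.0]
contact_force: [-0.6, -0.4, -1.0]
opening: 0.451
F mean [-0.23 -0.68  0.1 ] sd [0.57 0.24 0.4 ] z 66.58
clock: 29.55
tool_pos: [0.5233, 0.2841, 0.1811]
eef_rot: [0.999, 0.053, 0.0, -0.0]
contact_force: [1.3, -0.3, -0.4]
opening: 0.459
top 4
scene 85 pix [250. 188.] mean [-12.4  -5.7  64.3] top 75.7 centre [-22.4  -1.8  65.8] rms 26.88
wrist 301 pix [277. 208.] mean [-23.5   0.1  72.9] top 76.7 centre [-27.5   0.3  66.6] rms 12.73
tcp local -30.8 1.4 180.0 F local 0.53 -0.41 0.02
top -60 -30 123 x -17.1 9.4 y -52.5 -38.1 z98 45.4
wrist -60 -30 1328 x -15.7 20.8 y -60.0 -30.0 z98 44.5
wrist -30 0 928 x -15.7 20.8 y -30.0 -4.7 z98 44.5
wrist 0 30 892 x -15.7 20.7 y 5.5 29.9 z98 44.5
wrist 30 60 1329 x -16.0 20.8 y 30.0 59.9 z98 44.4
wrist 60 90 892 x -15.8 20.8 y 60.0 80.6 z98 44.5
```

The ball height in the point cloud (top ~76) is higher than I expected (~65), so I'm checking that before handing in.

```bash
python3 - <<'E'
from h import *
o=np.array([.55425,.28609]);y=np.radians(6.03);ex=np.array([np.cos(y),np.sin(y)]);ey=np.array([-ex[1],ex[0]])
from scipy.optimize import least_squares
for nm in("wrist","scene"):
    s=r.snapshot(nm);q=cloud(s);L=np.stack([(q[...,:2]-o)@ex,(q[...,:2]-o)@ey,q[...,2]],-1)*1e3
    m=(abs(L[...,1])<11)&(L[...,0]>-45)&(L[...,0]<-20)&(L[...,2]>48)&(L[...,2]<90)&(s["pixels"].max(2)<90); t=L[m]; vu=np.argwhere(m)
    if len(t)<8: print(nm,len(t)); continue
    k=least_squares(lambda c:np.linalg.norm(t-c,axis=1)-9,t.mean(0)-[0,0,5],loss="soft_l1")
    print(nm,len(t),vu.mean(0)[::-1],t.min(0),t.max(0),"centre",k.x,"rms",np.sqrt(np.mean(k.fun**2)))
    for a in range(-38,70,6):
        w=L[(abs(L[...,1])<4)&(L[...,0]>a)&(L[...,0]<a+6)&(L[...,2]<110)]
        if nm=="wrist" and len(w): print(a+3,np.percentile(w[:,2],[50,95]).round(1),end="; ")
    if nm=="wrist": save(s,"fin.png",(180,120,400,300),3.6)
E
```

```text
wrist 309 [274.40453074 208.93851133] [-34.73237697  -7.44521503  67.85580799] [-20.10595948   9.09149869  76.42256099] centre [-27.49226222   0.269003    66.58651588] rms 0.4511870189272427
-35 [73.2 74.3]; -29 [74.9 76.2]; -23 [74.1 75.5]; -17 [69.5 71. ]; -11 [68.8 70.1]; -5 [72.6 75.8]; 1 [80.2 81.4]; 7 [74.9 81.2]; 13 [69.6 72. ]; 19 [68.8 69.8]; 25 [68.5 69.5]; 31 [67.9 69.2]; 37 [67.7 68.6]; 43 [68.5 70.4]; 49 [70.1 71.3]; 55 [68.1 69.9]; 61 [11.1 26. ]; 67 [0.1 1.4]; scene 59 [241.72881356 188.        ] [-37.00025968  -8.35284199  60.83404207] [-20.6379202    3.68369518  76.03419118] centre [-27.55720825   1.73309526  67.61569212] rms 1.0935903474725377
```

View pics/fin.png

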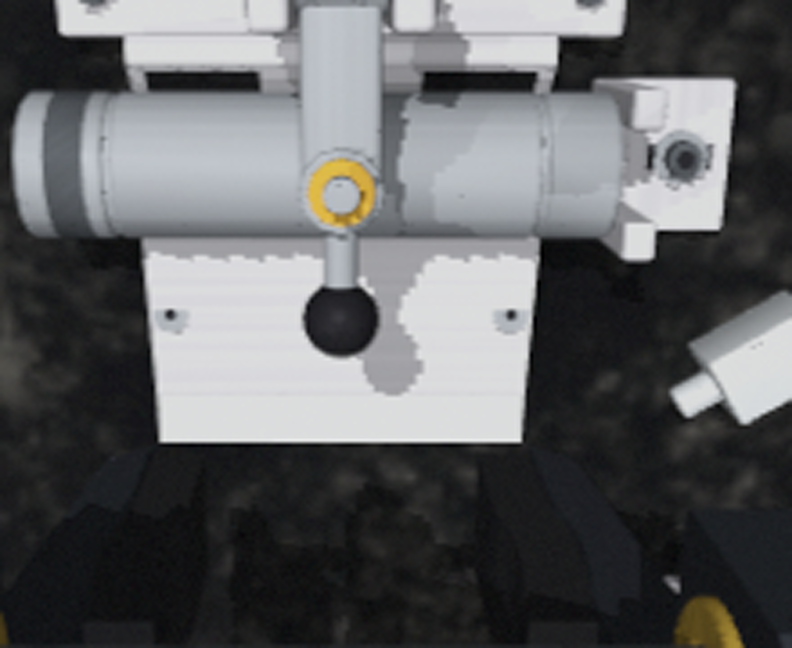

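The fit says the ball is centred at z ≈ 66.6 (arm level within 0.06 rad), so the fingers slipped about 10 mm on the ball during the swing. That makes travel-based load doubtful. I'll test the load directly by pressing on the ball's top with closed fingers. It should only yield at hinge friction (8 to 10 N) plus 0.6 of the load.

```bash
python3 -m inch '[[0,-0.04,0,0,0],[0,0,-0.5,0,0],[0,0,-0.5,0,0],[0,0,-0.5,0,0],[0,0,0,0,0]]' 20; python3 -m inch '[[0,0,-0.6,0,0],[0,0,-0.6,0,0],[0,0,-0.4,0,0],[0,0,-0.1,0,0],[0,0,0,0,0]]'; python3 fz.py;  python3 -m inch '[[0,0,-0.04,0,0],[0,0,-0.04,0,0],[0,0,0,0,0]]'; python3 fz.py
```

```text
clock: 30.4
tool_pos: [0.5217, 0.2823, 0.1389]
eef_rot: [0.999, 0.053, -0.002, 0.001]
contact_force: [0.8, 0.0, -0.0]
opening: 0.024
clock: 30.9
tool_pos: [0.5231, 0.283, 0.0987]
eef_rot: [0.999, 0.053, -0.0, 0.0]
contact_force: [-0.5, 0.1, 0.7]
opening: 0.009
F mean [0.11 0.02 0.31] sd [0.2  0.39 0.63] z 99.72
clock: 31.4
tool_pos: [0.5232, 0.2832, 0.0971]
eef_rot: [0.999, 0.053, -0.0, 0.0]
contact_force: [0.1, -0.2, -0.3]
opening: 0.0
F mean [ 0.28 -0.01 -0.23] sd [0.41 0.44 0.48] z 97.14
```

```bash
python3 -m inch '[[0,0,-0.04,0,0],[0,0,0,0,0]]'|grep -v rot; python3 fz.py;  python3 -m inch '[[0,0,-0.03,0,0],[0,0,0,0,0]]'>/dev/null; python3 fz.py; python3 -m inch '[[0,0,-0.02,0,0],[0,0,0,0,0]]'>/dev/null; python3 fz.py
```

```text
clock: 31.8
tool_pos: [0.5232, 0.2832, 0.096]
contact_force: [-0.3, -0.4, -0.1]
opening: 0.004
F mean [-0.29 -0.17 -0.06] sd [0.24 0.5  0.44] z 96.11
F mean [-0.04 -0.12  0.01] sd [0.32 0.24 0.38] z 95.37
F mean [ 0.08 -0.37  1.33] sd [0.49 0.46 0.35] z 94.97
```

```bash
python3 -m inch '[[0,0,-0.02,0,0],[0,0,0,0,0]]'>/dev/null; python3 fz.py;  python3 -m inch '[[0,0,-0.01,0,0],[0,0,0,0,0]]'>/dev/null; python3 fz.py; python3 -m inch '[[0,0,-0.01,0,0],[0,0,0,0,0]]'>/dev/null; python3 fz.py
```

```text
F mean [-0.77 -0.62  5.4 ] sd [0.26 0.46 0.36] z 94.7
F mean [-1.28 -0.85  7.3 ] sd [0.44 0.22 0.37] z 94.63
F mean [-1.82 -0.02  8.12] sd [0.35 0.6  0.38] z 94.57
```

```bash
python3 -m inch '[[0,0,-0.01,0,0],[0,0,0,0,0]]'>/dev/null; python3 fz.py;  python3 -m inch '[[0,0,-0.01,0,0],[0,0,0,0,0]]'>/dev/null; python3 fz.py; python3 -m inch '[[0,0,-0.01,0,0],[0,0,0,0,0]]'>/dev/null; python3 fz.py
```

```text
F mean [-1.71 -0.9   9.61] sd [0.52 0.52 0.25] z 94.52
F mean [-2.37 -0.56 11.57] sd [0.28 0.18 0.42] z 94.45
F mean [-2.91 -0.9  12.95] sd [0.39 0.29 0.33] z 94.41
```

```bash
python3 -m inch '[[0,0,-0.01,0,0],[0,0,0,0,0]]'>/dev/null; python3 fz.py;  python3 -m inch '[[0,0,-0.01,0,0],[0,0,0,0,0]]'>/dev/null; python3 fz.py
```

```text
F mean [-3.   -1.44 14.77] sd [0.7  0.23 0.48] z 94.35
F mean [-3.31 -1.07 15.55] sd [0.35 0.43 0.64] z 94.28
```

It held until 15 N and only began to yield there. With 8 to 10 N of hinge friction, that puts the pad load at about 9 to 11 N, matching the earlier 9 N force rise. Now I'll retreat, do a last check and hand in.

```bash
python3 -m inch '[[0,0,0.2,0,0],[0,0,1,0,0],[0,0,1,0,0],[0,0,1,0,0],[0,0,1,0,0]]'; python3 -m inch '[[0,0,0,0,0],[0,0,0,0,0],[0,0,0,0,0]]'>/dev/null; python3 w.py; python3 ball.py "" 60 | tail -1; python3 -c "
from plant import r
print(r.finish_job())"
```

```text
clock: 36.5
tool_pos: [0.523, 0.283, 0.1982]
eef_rot: [0.999, 0.053, -0.0, 0.0]
contact_force: [0.1, 0.1, -0.9]
opening: 0.005
tcp local -32.0 -0.0 196.3 F local 0.84 -0.04 0.32
top -60 -30 220 x -18.0 12.0 y -53.3 -30.0 z98 45.6
top -30 0 76 x -16.0 11.9 y -29.9 -16.1 z98 45.6
wrist -60 -30 1216 x -15.8 21.2 y -60.0 -30.1 z98 44.4
wrist -30 0 865 x -15.6 21.2 y -30.0 -4.4 z98 44.4
wrist 0 30 829 x -15.8 21.2 y 5.3 30.0 z98 44.6
wrist 30 60 1214 x -15.8 21.2 y 30.0 60.0 z98 44.5
wrist 60 90 832 x -15.8 21.3 y 60.0 80.5 z98 44.6
wrist 270 pix [273. 202.] mean [-25.6   0.5  73.1] top 76.9 centre [-27.6   0.3  66.5] rms 5.78
the job is handed in; nothing more can be done
None
```

The job is handed in at about 37 s. The tube is seated in the vee against the larger end stop and clamped, with the pad load estimated at 9 to 11 N.

- **Rolling in:** I pushed the tube up the ramp with the open fingers, with about 3 N of resistance, and let go just past the lip. It dropped in and centred itself. The last check put its top at 44.5 mm and its rear end at y ≈ 81 mm.
- **Seating:** I pushed it along the vee until it stopped. The force then rose to about 6.5 N with no further movement. The stop face this implies is about 1 mm from where the camera put it.
- **Clamping:** I swung the arm over by its ball and pressed until the force had risen 5.4 N above the hinge friction, which is about 9 N on the pad.
- **Small parts:** the robot did not go near the adapter, the cap or the screws.

One check disagreed. The fingers had slipped about 10 mm on the ball during the swing: the ball ended at z ≈ 66.6 mm, not the 56 mm I expected. I therefore dropped the load figure based on travel (about 8 N). I pressed on top of the ball with closed fingers instead, and it gave no clear sign of yielding until about 15 N. With 8 to 10 N of hinge friction, that means a pad load of about 9 to 11 N. After that press the ball's height had not changed measurably. The final ball fit was noisy, because other points were mixed in.

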